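# Index the lathe's six-position carriage stop

### The job

The small bench lathe has a six-position carriage stop clamped on its front way: a drum with a star rim and six stop screws of different lengths. Flick the edge of the star rim with a fingertip to click the drum round until the longest screw is at the top, in line with the steel button on the carriage, and leave the drum clicked home there. Do not shift the carriage, and leave everything loose on the bench and in the lathe's tray where it is: nothing is to be picked up.

Things in the scene. Friction and masses are not known exactly. Their poses are not given: they have to be found in the camera images.
- drum (a joint): Angle of the stop drum about its axle (rad), growing as its top moves along stop +x (from the lathe's front towards its back). 0, or any whole turn from it: longest screw at the top. It turns without limit either way; a ball detent clicks every 1.047 rad (6 a turn), at 0, +-1.047, +-2.094 ... Let go anywhere, it snaps to the nearest click; the detent yields to about 3 N along the rim.
- stop: The carriage stop: green bracket clamped on the lathe bed's front way. Origin on the drum's axle, in the middle of the star rim's width, 100 mm above the bench; does not turn. z up; y along the axle and bed, towards the chuck; x level, from the lathe's front to its back. Cheek and clamp lie at y +22 mm and beyond, up to 25 mm above the axle; the bed top begins at x +40 mm, 5 mm above the axle.
- drum_hub (a point): Same point as stop's origin but turning with the drum: its z axis points from the axle to the longest screw, y along the axle to the chuck. The bright steel star rim is 20 mm wide (y -10 to 10 mm): a core of 18 mm radius with six straight radial teeth, 6 mm thick, reaching to 38 mm radius, midway between the screws. At a click, teeth stand 30, 90 and 150 deg either side of the top.
- drum_top (a point): Fixed point 38 mm straight above the axle (stop x 0, y 0, z 38 mm). The space above it, and at -x of the drum above the axle, is free. A fingertip 22 to 28 mm above the axle, set down at -x of the tooth that stands 30 deg before the top (its tip at x -22 mm) and moved level along +x until its leading side is 4 to 10 mm past the axle, takes that tooth over the top: one click.
- long_screw_tip (a point): Free end of the longest stop screw, turning with the drum: 15.5 mm from the axis, 76 mm from the star's middle towards the carriage (stop -y). The six steel screws, 6.6 mm thick, run along -y out of the drum's face (20 mm radius, 22 mm from the star's middle); in order round the drum, from the longest, in the sense of growing joint angle, they stick out 54, 14, 34, 20, 40 and 27 mm.
- carriage_button (a point): Small steel stop button on the side of the lathe carriage (green saddle with tool post and hand wheels) that faces the drum, 17.5 mm above the height of the drum's axle, in line with the top screw. The carriage slides stiffly along the bed and is to stay where it is. Its tool post stands up to 120 mm above the axle's height, over 90 mm from the star rim along -y.
- figure_a: Cast steel owl figure on a little slatted bench, loose, 56 x 44 mm, 85 mm high, origin under its centre; stands on the bench top in front of the lathe.
- figure_b: Like figure_a, in brass.
- blank: Loose brass cylinder, 24 mm in diameter, 34 mm high, standing in the lathe's chip tray below and beside the drum; origin under its centre.
- collar: Loose steel collar, 30 mm in diameter, 14 mm high, lying in the chip tray below the carriage side of the drum; origin under its centre.
- chuck_key: Loose T-handled chuck key, about 85 x 80 mm, 12 mm high, lying on the bench in front of the lathe; origin on the bench near its middle.
- caliper: Loose steel caliper, 200 mm long, 12 mm high, lying on the bench; origin under the middle of its beam.
- shot_glass: Loose small glass, 52 mm in diameter, 62 mm high, on the bench; origin under its centre.
- oil_bottle: Loose white oil bottle, 42 mm in diameter, 110 mm high, standing in the chip tray beyond the carriage; origin under its centre.

How it is judged:
At the end, for the whole second after the job is handed in: The drum rests in the click that has the longest screw at the top: the line from the axle to that screw is within 8 deg (0.14 rad) of upright and the drum is still; the carriage is within 3 mm of where it was (angle between drum_hub's own z axis and vertical below 0.14 rad and velocity of joint drum between -0.1 and 0.1 rad/s and distance of carriage_button from where it was at the start of the episode below 0.003 m); the robot touches nothing.
It fails at once if the carriage is shifted by more than 4 mm (distance of carriage_button from where it was at the start of the episode above 0.004 m).
It fails at once if a loose thing on the bench or in the tray is lifted or moved by more than 15 mm (distance of any of figure_a, figure_b, blank, collar, chuck_key, caliper, shot_glass, oil_bottle from where it was at the start of the episode above 0.015 m).
It fails at once if the stop is pushed with the arm or the gripper's body rather than with the fingers (over 2 N) (contact force between the arm and stop above 2 N).
It also fails if it takes over 54 s, if anything falls off the work surface, if the arm or the gripper's body presses on something with over 40 N, if the wrist force passes 120 N, or if a joint passes its speed limit or range.

### The arm

A 7-joint arm with a two-finger parallel gripper is mounted at the origin on the work surface. World frame = base frame: x ahead of the robot, y to its left, z up, the work surface at z = 0. Lengths are in m, angles in rad, forces in N, time in s.
With the tool pointing down it reaches from about 0.35 to 0.9 m from the base axis. Payload 8.1 kg.
Tool frame: the origin (TCP) lies midway between the tips of the shut fingers; the grasp point (between the pads) lies arm.tcp_to_grasp behind it (arm.tcp_to_grasp is the distance from the TCP to the grasp point, in m); z points along the fingers, y is the line along which they close (so a half turn about z gives the same grasp; the last joint's range is limited). The gripper opens to 92 mm and grips with 3 to 60 N. Pads are 19 mm wide; open, the fingers measure 130 mm over their backs; the gripper's body (75 mm by 190 mm) begins 47 mm behind the grasp point.
Start: joints at [-1.409, 0.434, 0.025, 1.573, -0.012, 1.134, -0.075], TCP at [0.164, 0.603, 0.227] pointing down, gripper open.
Joint ranges: [-2.62, 2.62], [-0.44, 2.09], [-1.27, 1.32], [0.08, 2.57], [-1.32, 4.46], [0.12, 2], [-2.74, 2.74]. Speed limits (rad/s): [2.22, 2.22, 3.01, 3.01, 3.14, 3.14, 3.14].

### API

Orientations are given as a rotation vector (axis times angle).
In Python, from cell import observe, get_image, arm gives the robot as it stands. The module is installed in compiled form; this text tells all that it offers.
- The arm moves only by the tool drive_tool, never from a script. Its argument "steps" is a list of rows, each a list of 5 numbers: the closure, from 0 (fully open) to 1 (shut), then the shift along the world's x, y, z in mm, then the turn about the world's z in rad. In form: [[hand, x, y, z, roll], ...]. A call has 1 to 20 rows; each row shifts and turns the commanded pose from where the row before left it; what a row does not reach is not made up. A row lasts 1/12 s, in which the tool goes at most 41.7 mm and 7.16 degrees, less where a joint would pass 70% of its speed; a pose out of reach is approached as far as the arm can. A call with a gripper value outside its range is refused whole. The fingers move at their own pace and stop on an object; "grip_force" is the grip in N (left out, the last holds). Time passes only in rows, so rows that do not move let the fingers close. It gives the time, the measured TCP pose, the force, the opening and the grip force at its end, in the units of the state.
- observe(): the state, without advancing time (a new reading comes with each control period).
- get_image(name): name is "side" or "top"; returns a dict with "image" (400x640x3 uint8, red, green, blue), "vfov" (degrees; the focal length in pixels is half the picture's height over the tangent of half this angle, whatever the lens; pixels are square), "cx", "cy" (the principal point, pixels), "k1" (the pictures are not rectified: a ray, as slopes to the right and down, at radius r is drawn at 1 + k1 r^2 times it, then the intrinsics apply), "xyz" and "attitude" of the camera in the world. Camera axes: x right, y down, z forward; pixel columns grow to the right and rows downward; lengths in m; the calibration is good to about 2 mm. A picture is of the moment at which its call begins. There is no depth.
- arm.sign_off(): hands the job in; it is judged then, once.
The state is a dict: "clock": time; "joints": joint angles; "dq": joint speeds; "joint_efforts": joint torques, N m; "position": TCP position; "ee_rot": TCP orientation; "force": force on the tool from outside, world axes, zero at the start; "ft_torque": the same for the moment, N m; "width": opening from 0.0 (shut) to 1.0 (fully open); "gripper_force": force on a finger pad.
Only numpy, scipy, OpenCV 4.12 (cv2) and the standard library are available. Lean on these libraries where they do the work, as an engineer would, in place of code of your own. Each camera call takes 0.05 s, during which the arm holds its last target. There are 200 camera calls.

## Working session

There is one attempt and no reset: what is moved stays moved. The work goes in short steps, Python scripts to look and compute and a tool call to move; the robot and the scene stay as the last step left them, time stands still between calls to the robot, and variables do not carry over. Pictures are saved under pics/ and viewed, at most 10 in all, crops included, and the job is handed in when it is done.

Besides the shell and the picture viewer there is one more tool, called after "Emit:" by a JSON object that holds its "fn" and its "kwargs", one argument or row to a line. drive_tool: Moves the arm, as the interface text tells. Its arguments: {"type":"object","properties":{"steps":{"type":"array"},"grip_force":{"type":"number"}},"required":["steps"]}

```bash
mkdir -p pics; cat > h.py <<'E'
import numpy as np, cv2
from cell import observe, get_image, arm
from scipy.spatial.transform import Rotation as R
def K(d):
    f=200/np.tan(np.radians(d['vfov'])/2); return np.array([[f,0,d['cx']],[0,f,d['cy']],[0,0,1.]])
def save(n,name):
    d=get_image(n); cv2.imwrite(f'pics/{name}.png',d['image'][:,:,::-1]); return d
E
python3 - <<'E'
from h import *
import pickle
for n in('side','top'):
    d=save(n,n+'0'); print({k:v for k,v in d.items() if k!='image'}); pickle.dump(d,open(n+'.pkl','wb'))
print(observe())
E
```

```text
{'vfov': 44.24955295794047, 'cx': 316.7785507772021, 'cy': 190.05223738492197, 'k1': 0.01810439275260031, 'xyz': array([ 0.16383143, -0.74962015,  0.86758445]), 'attitude': array([-2.28915444,  0.42953293, -0.21207364])}
{'vfov': 51.74912860662257, 'cx': 325.37806378679534, 'cy': 200.7176291158379, 'k1': -0.03574206515558338, 'xyz': array([ 0.2954175 , -0.0214455 ,  1.03646351]), 'attitude': array([-2.16002391,  2.095706  , -0.20916088])}
{'clock': 0.1, 'joints': array([-1.40858179,  0.43515028,  0.02497438,  1.57400987, -0.0115815 ,
        1.13400402, -0.07509652]), 'dq': array([-0.00043613, -0.00075445,  0.00148704, -0.00149666, -0.0010015 ,
        0.00014989, -0.00048677]), 'joint_efforts': array([ 3.97872267e-03, -6.69117236e+01,  9.88404639e-01, -3.15142214e+01,
       -6.04995014e-02,  3.76003271e-02,  7.26753296e-05]), 'position': array([0.16351822, 0.6027503 , 0.22602389]), 'ee_rot': array([-4.14841303e-01, -3.11403958e+00,  2.24035746e-03]), 'force': array([ 0.69935843,  0.31208692, -0.35603674]), 'ft_torque': array([0.03980376, 0.00608258, 0.0496471 ]), 'gripper_force': 0.0, 'width': 0.9975330313650077}
```

View pics/side0.png

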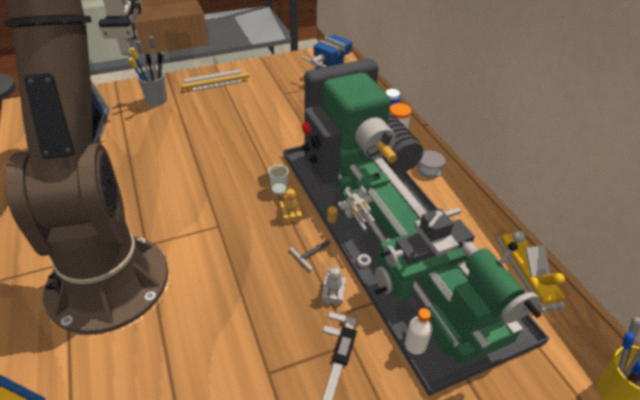

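View pics/top0.png

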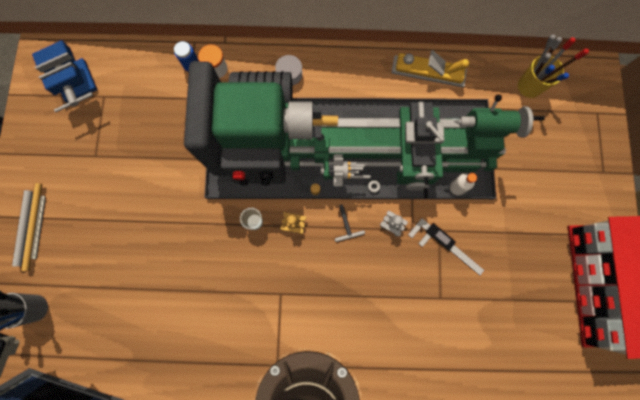

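The side view shows the drum near pixel (357,207) and the carriage near (420,235). The top view shows the drum near (345,170), with the chuck to the left. I'll crop both and enlarge them.

```bash
python3 - <<'E'
from h import *
a=cv2.imread('pics/side0.png')[170:270,320:430]; b=cv2.imread('pics/top0.png')[135:205,300:440]
a=cv2.resize(a,(396,360),interpolation=cv2.INTER_CUBIC); a=cv2.resize(a,(440,400))
cv2.imwrite('pics/c1.png',cv2.resize(cv2.imread('pics/side0.png')[180:230,330:390],(720,600),interpolation=cv2.INTER_CUBIC))
cv2.imwrite('pics/c2.png',cv2.resize(cv2.imread('pics/top0.png')[140:200,310:390],(800,600),interpolation=cv2.INTER_CUBIC))
E
```

```text
(no output)
```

View pics/c1.png

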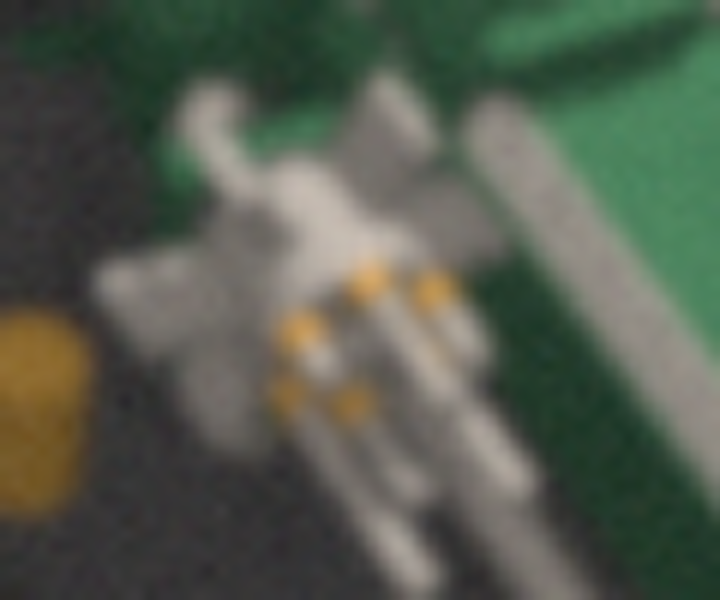

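View pics/c2.png

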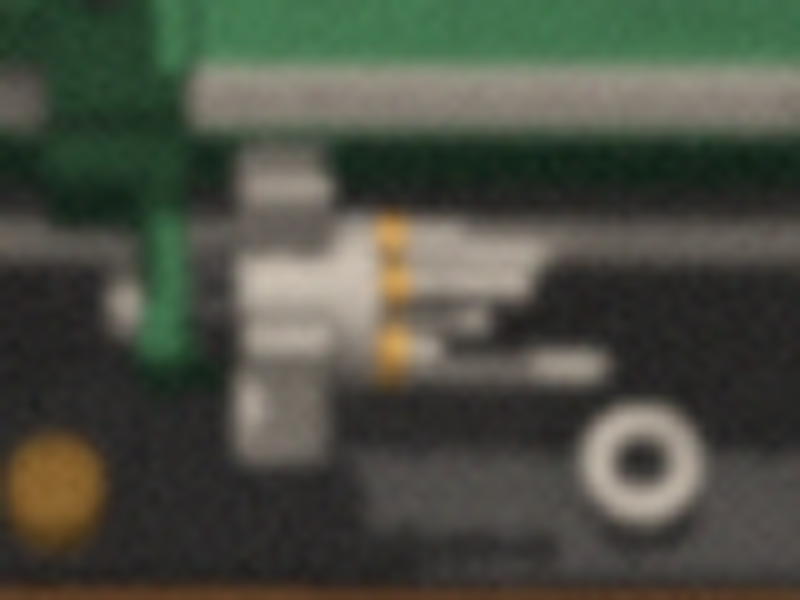

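In the side crop the screw bases, clockwise from lower left, carry screws of long, 14, 34, 20, (hidden) and 27 mm. That puts the longest at about -120°, so it needs two clicks in +. I'll check this with a model fit.

```bash
cat >> h.py <<'E'
def proj(d,P):
    Rm=R.from_rotvec(d['attitude']).as_matrix()
    p,_=cv2.projectPoints(np.array(P,float).reshape(-1,1,3),cv2.Rodrigues(Rm.T)[0],-Rm.T@np.array(d['xyz']),K(d),np.array([d['k1'],0,0,0.]))
    return p[:,0]
E
python3 - <<'E'
from h import *
import pickle
from scipy.optimize import least_squares
S=pickle.load(open('side.pkl','rb'));T=pickle.load(open('top.pkl','rb'))
# screw k (joint-growing order), y, pixel
so=[(0,-76,430,582),(0,-24,287,395),(1,-24,300,330),(2,-24,370,283),(3,-24,435,290),(5,-24,350,403)]
to=[(0,-76,605,364),(2,-24,393,285),(3,-24,393,235),(1,-24,393,345)]
def pts(o,th,p):
    L=[]
    for k,y,*_ in o:
        a=th+k*np.pi/3; L.append([15.5*np.sin(a)/1e3,y/1e3,15.5*np.cos(a)/1e3])
    return R.from_euler('z',p[2]).apply(L)+[p[0],p[1],.1]
sp=np.array([[330+(u+.5)/12-.5,180+(v+.5)/12-.5] for *_,u,v in so]);tp=np.array([[310+(u+.5)/10-.5,140+(v+.5)/10-.5] for *_,u,v in to])
for n in range(6):
    th=n*np.pi/3
    f=lambda p:np.r_[(proj(S,pts(so,th,p))-sp).ravel(),(proj(T,pts(to,th,p))-tp).ravel()]
    r=least_squares(f,[.48,-.07,0]);print(n,r.x,r.cost)
    if n==4:
        p=r.x;print(f(p).round(1));q=p
# draw with star
im=[cv2.resize(cv2.imread('pics/side0.png')[180:230,330:390],(720,600),interpolation=cv2.INTER_CUBIC),cv2.resize(cv2.imread('pics/top0.png')[140:200,310:390],(800,600),interpolation=cv2.INTER_CUBIC)]
for I,d,s,o in((im[0],S,12,(330,180)),(im[1],T,10,(310,140))):
    for t in (-90,-30,30):
        a=np.radians(t);e=np.array([np.sin(a),0,np.cos(a)]);n=np.array([np.cos(a),0,-np.sin(a)])
        c=[38*e+3*n+[0,10,0],38*e-3*n+[0,10,0],38*e-3*n+[0,-10,0],38*e+3*n+[0,-10,0]]
        w=R.from_euler('z',q[2]).apply(np.array(c)/1e3)+[q[0],q[1],.1]
        u=((proj(d,w)-o+.5)*s-.5).astype(int);cv2.polylines(I,[u],True,(0,0,255),2)
cv2.imwrite('pics/fit.png',np.hstack([cv2.resize(i,(400,450)) for i in im]))
E
```

```text
0 [ 0.54481316 -0.05519979 -0.12158901] 367.0366254682094
1 [ 0.56196115 -0.05715603 -0.59315133] 498.20397302104476
2 [ 0.5672237  -0.0587277  -0.63552068] 365.08253947326733
3 [ 0.55900533 -0.05407852 -0.25604926] 126.08995268231635
4 [ 0.54779613 -0.05367176  0.03457698] 5.0710152055679805
[-0.3  1.1  0.6  0.6  0.1  1.  -0.   0.8 -0.3  1.1  0.5  0.7 -0.7 -0.3
 -0.9 -0.5 -1.2 -0.2 -1.1 -0. ]
5 [ 0.54008668 -0.05588553  0.1145555 ] 97.84795836642232
```

View pics/fit.png

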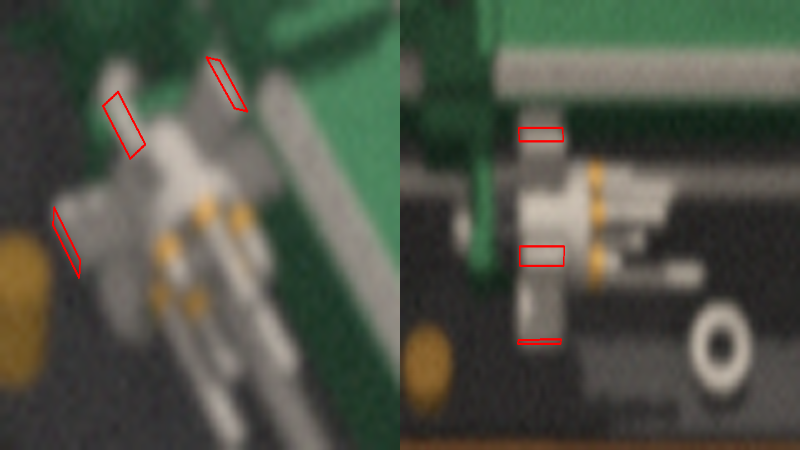

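The fit confirms the -120° state: only n=4 fits, and the tooth outlines lie on the image. The drum is at about (548, -54, 100) mm, aligned with the world axes. It needs two +x flicks. I'll keep the gripper open with its closing line along x and flick with the leading (far) finger, which keeps the body away from the tool post and chuck.

Emit:
{"fn": "drive_tool", "kwargs": {
  "steps": [
    [0,14,-25,0,-0.055],
    [0,14,-25,0,-0.055],
    [0,14,-25,0,-0.055],
    [0,14,-25,0,-0.055],
    [0,14,-25,0,-0.055],
    [0,14,-25,0,-0.055],
    [0,14,-25,0,-0.055],
    [0,14,-25,0,-0.055],
    [0,14,-25,0,-0.055],
    [0,14,-25,0,-0.055],
    [0,12,-37,0,-0.07],
    [0,12,-37,0,-0.07],
    [0,12,-37,0,-0.07],
    [0,12,-37,0,-0.07],
    [0,12,-37,0,-0.07],
    [0,12,-37,0,-0.07],
    [0,12,-37,0,-0.07],
    [0,12,-37,0,-0.07],
    [0,12,-37,0,-0.07],
    [0,0,0,0,-0.03]
  ]
}}

```text
clock: 1.77
position: [0.4129, 0.0134, 0.2272]
ee_rot: [2.125, 2.311, 0.0]
force: [-0.5, 0.0, 0.3]
width: 1.002
gripper_force: 0.0
```

Emit:
{"fn": "drive_tool", "kwargs": {
  "steps": [
    [0,4,-17,0,-0.03],
    [0,4,-17,0,-0.03],
    [0,4,-17,0,0],
    [0,5,-17,0,0],
    [0,0,0,-20,0],
    [0,0,0,-20,0],
    [0,0,0,-17,0],
    [0,0,0,0,0],
    [0,0,0,0,0]
  ]
}}

```text
clock: 2.52
position: [0.4279, -0.048, 0.1694]
ee_rot: [-2.181, -2.26, 0.003]
force: [0.6, -0.4, 0.4]
width: 1.0
gripper_force: 0.0
```

```bash
python3 - <<'E'
from h import *
o=observe();print(o['position'],o['ee_rot'],arm.tcp_to_grasp)
S=save('side','s1');T=save('top','t1')
a=cv2.imread('pics/s1.png');b=cv2.imread('pics/t1.png')
A=cv2.resize(a[130:250,270:430],(800,600),interpolation=cv2.INTER_CUBIC)
m=R.from_rotvec(o['ee_rot']).as_matrix()[:,1]
for r in(.046,.065):
  u=((proj(S,[o['position']+r*m])-[270,130]+.5)*5-.5)[0].astype(int);cv2.circle(A,tuple(map(int,u)),3,(0,0,255),-1)
cv2.imwrite('pics/s1c.png',A)
E
```

```text
[ 0.42787084 -0.04795814  0.16941975] [-2.18101688 -2.25962439  0.00311703] 0.0188
```

View pics/s1c.png

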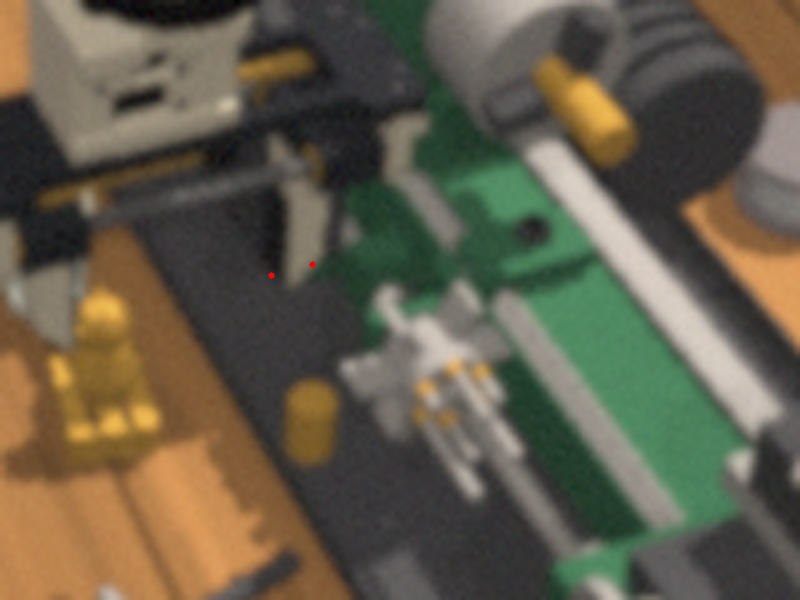

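The picture shows the leading fingertip at (305,285), left of the star at (430,330), as computed. Next I set it down and make the first flick.

Emit:
{"fn": "drive_tool", "kwargs": {
  "steps": [
    [0,5,-4,0,0],
    [0,5,-3,0,0],
    [0,5,0,-10,0],
    [0,5,0,-12,0],
    [0,0,0,-12,0],
    [0,0,0,-10,0],
    [0,0,0,0,0],
    [0,0,0,0,0]
  ]
}}

```text
clock: 3.28
position: [0.4486, -0.0551, 0.1257]
ee_rot: [-2.181, -2.26, 0.001]
force: [0.6, -1.0, -0.0]
width: 1.003
gripper_force: 0.0
```

Emit:
{"fn": "drive_tool", "kwargs": {
  "steps": [
    [0,4,0,0,0],
    [0,4,0,0,0],
    [0,4,0,0,0],
    [0,4,0,0,0],
    [0,4,0,0,0],
    [0,4,0,0,0],
    [0,4,0,0,0],
    [0,4,0,0,0],
    [0,4,0,0,0],
    [0,4,0,0,0],
    [0,2,0,0,0],
    [0,0,0,0,0],
    [0,0,0,0,0],
    [0,0,0,0,0]
  ]
}}

```text
clock: 4.45
position: [0.4903, -0.0548, 0.1254]
ee_rot: [-2.181, -2.261, 0.001]
force: [0.9, -1.0, -0.2]
width: 0.999
gripper_force: 0.0
```

```bash
python3 - <<'E'
from h import *
o=observe();print(o['position'],o['force'])
S=save('side','s2')
a=cv2.imread('pics/s2.png')
cv2.imwrite('pics/s2c.png',cv2.resize(a[160:240,300:400],(750,600),interpolation=cv2.INTER_CUBIC))
E
```

```text
[ 0.49029995 -0.05475578  0.12539837] [ 0.90763714 -0.95412889 -0.23017631]
```

View pics/s2c.png

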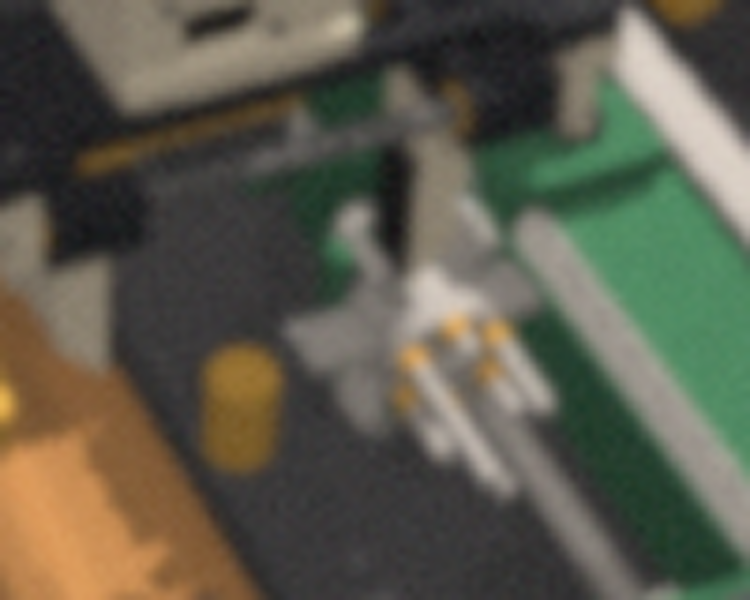

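The longest screw has moved to the upper left (-60°), so that is one click. I'll lift, go back and repeat.

Emit:
{"fn": "drive_tool", "kwargs": {
  "steps": [
    [0,0,0,10,0],
    [0,0,0,10,0],
    [0,0,0,10,0],
    [0,-14,0,0,0],
    [0,-14,0,0,0],
    [0,-14,0,0,0],
    [0,0,0,0,0],
    [0,0,0,-10,0],
    [0,0,0,-10,0],
    [0,0,0,-10,0],
    [0,0,0,0,0],
    [0,0,0,0,0]
  ]
}}

```text
clock: 5.5
position: [0.4482, -0.055, 0.1247]
ee_rot: [-2.181, -2.26, 0.003]
force: [0.5, -0.1, 0.3]
width: 1.002
gripper_force: 0.0
```

Emit:
{"fn": "drive_tool", "kwargs": {
  "steps": [
    [0,4,0,0,0],
    [0,4,0,0,0],
    [0,4,0,0,0],
    [0,4,0,0,0],
    [0,4,0,0,0],
    [0,4,0,0,0],
    [0,4,0,0,0],
    [0,4,0,0,0],
    [0,4,0,0,0],
    [0,4,0,0,0],
    [0,2,0,0,0],
    [0,0,0,0,0],
    [0,0,0,0,0],
    [0,0,0,0,0]
  ]
}}

```text
clock: 6.67
position: [0.4902, -0.0548, 0.1254]
ee_rot: [-2.181, -2.261, 0.001]
force: [0.0, -0.1, -0.3]
width: 0.998
gripper_force: 0.0
```

Emit:
{"fn": "drive_tool", "kwargs": {
  "steps": [
    [0,0,0,10,0],
    [0,0,0,10,0],
    [0,0,0,10,0],
    [0,0,0,15,0],
    [0,-15,0,15,0],
    [0,-20,0,10,0],
    [0,-20,0,0,0],
    [0,0,0,0,0],
    [0,0,0,0,0],
    [0,0,0,0,0]
  ]
}}

```text
clock: 7.5
position: [0.4365, -0.0546, 0.1965]
ee_rot: [2.18, 2.261, 0.003]
force: [0.3, 0.5, -0.5]
width: 1.001
gripper_force: 0.0
```

```bash
python3 - <<'E'
from h import *
o=observe();print(o['position'],o['force'])
S=save('side','s3')
a=cv2.imread('pics/s3.png')
cv2.imwrite('pics/s3c.png',cv2.resize(a[160:240,300:400],(750,600),interpolation=cv2.INTER_CUBIC))
E
```

```text
[ 0.4365197  -0.05458835  0.19653263] [ 0.34085168  0.53743473 -0.48524413]
```

View pics/s3c.png

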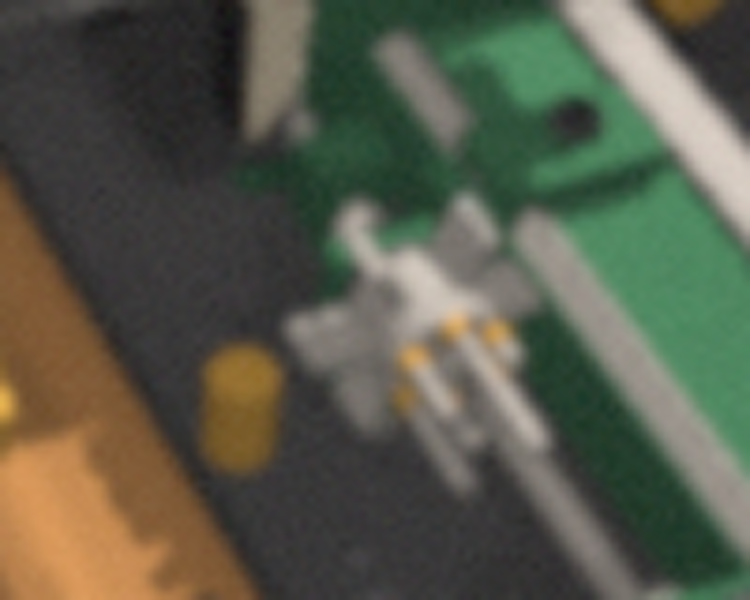

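The longest screw is now at the top, from its base at (457,325) to its tip at (540,440). The 14 mm screw is to its right, the teeth are at the click positions, and the finger is clear. I'll hand in.

```bash
python3 -c "
from cell import arm
print(arm.sign_off())"
```

```text
the job is handed in; nothing more can be done
None
```

I clicked the drum round two clicks so the longest screw is at the top, lifted the finger clear with the carriage and loose things untouched as far as I could tell, and handed the job in; the sign-off returned no verdict.

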